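# Index the shell drilling jig on by one station

## Robot

A 6-joint arm with a two-finger parallel gripper is mounted at the origin on a cart in front of the work surface, level with it; the furniture and walls round the work are solid. World frame = base frame: x ahead of the robot, y to its left, z up, the work surface at z = 0. Lengths are in m, angles in rad, forces in N, time in s.
With the tool pointing down it reaches from about 0.275 to 0.975 m from the base axis. Payload 8.4 kg.
Tool frame: the origin (TCP) lies midway between the tips of the shut fingers; the grasp point (between the pads) lies 19 mm behind it (r.grip_point_offset is the distance from the TCP to the grasp point, in m); z points along the fingers, y is the line along which they close (so a half turn about z gives the same grasp; the last joint's range is limited). The gripper opens to 92 mm and grips with 3 to 60 N. Pads are 20 mm wide; open, the fingers measure 128 mm over their backs; the gripper's body (75 mm by 189 mm) begins 69 mm behind the grasp point.
Start: joints at [-1.25, 0.353, 1.633, -0, 1.155, -0.002], TCP at [0.198, -0.593, 0.215] pointing down, gripper open.
Joint ranges: [-2.63, 2.63], [-0.92, 2.1], [0.06, 2.66], [-1.3, 4.44], [0, 2.69], [-3.02, 3.02]. Speed limits (rad/s): [2.22, 2.22, 2.79, 3.14, 3.14, 3.14].

## Interface

Orientations are given as a 3x3 rotation matrix whose columns are the frame's x, y, z axes.
In Python, from workcell import r gives the robot as it stands.
- The arm moves only by the shell command python3 -m jog 'ROWS' [OPENING]. ROWS is JSON, a list of rows, each a list of 2 entries, a list of its own where there are three numbers: the shift along the tool's x, y, z scaled (see below), then the turn, a rotation vector about the tool's x, y, z scaled (see below). In form: [[[x, y, z], [rx, ry, rz]], ...]. A call has 1 to 5 rows; each row is the pose to reach, as a shift and turn from the pose commanded when the call began, along the tool's axes at that moment, turning the shorter way round; what a row does not reach only later rows make up. The controller multiplies each number of a shift by 200 mm and each number of a turn by pi rad. A row lasts 1/12 s, in which the tool goes at most 41.7 mm and 7.16 degrees, less where a joint would pass 70% of its speed; a pose out of reach is approached as far as the arm can. A call with a number of a shift or a turn outside -1 to 1 is refused whole. A call with a gripper value outside its range is refused whole. OPENING is the opening, from 0 (shut) to 1 (fully open), set as the call begins (- or left out, the last holds). The fingers move at their own pace and stop on an object; the grip force is fixed at half the most. Time passes only in rows, so rows that repeat a pose let the fingers close. It gives the time, the measured TCP pose, the force, the opening and the grip force at its end, in the units of the state.
- r.read_state(): the state, without advancing time (a new reading comes with each control period).
- r.grab_frame(name): name is "scene" or "top" or "wrist"; returns the picture (400x640x3 uint8, red, green, blue); there is no depth.
- r.camera_model(name): a dict with "mtx" (3x3 intrinsics, pixels), "rvec" (rotation vector, rad) and "tvec" (3), from world to camera coordinates, as OpenCV has them. Camera axes: x right, y down, z forward; pixel columns grow to the right and rows downward; lengths in m; the calibration is good to about 2 mm. A picture is of the moment at which its call begins: read the wrist's pose just before it. camera_model takes no time and is no camera call; for the wrist camera it gives the pose at the moment of the call.
- r.hand_in(): hands the job in; it is judged then, once.
The state is a dict: "time": time; "qpos": joint angles; "qvel": joint speeds; "tau": joint torques, N m; "eef_pos": TCP position; "orientation": TCP orientation; "wrist_force": force on the tool from outside, world axes, zero at the start; "ft_torque": the same for the moment, N m; "gripper_width": finger opening in m; "finger_force": force on a finger pad.
Only numpy, scipy, OpenCV 4.12 (cv2) and the standard library are available. Lean on these libraries where they do the work, as an engineer would, in place of code of your own. Each camera call takes 0.05 s, during which the arm holds its last target. There are 200 camera calls.

## Task

The shell drop under the drill bush is finished, so bring the next one under it. Pull the jig's sprung T-handle straight out to its stop so that the catch holds the plunger back, turn the round index plate by its upright pegs exactly one station clockwise as seen from above, then press the catch's red pad so that the plunger springs fully home into the next notch and locks the plate. Do not disturb the bit case, the wax tin or the polishing bar beside the jig.

Things in the scene. Friction and masses are not known exactly. Their poses are not given: they have to be found in the camera images.
- drill_jig: Drilling jig bolted to the table: green base 224 x 228 x 14 mm with a round index plate on top, a dark plunger housing at its front (-x) edge and at the left rear a column and arm with the drill bush (115 mm high). Origin on the table under the index plate's axis; x points from the T-handle to the rear, y left, z up.
- index_plate (a joint): Turn of the grey metal index plate (180 mm wide, face 40 mm up) about the jig's z axis, rad: 0 at start, grows CLOCKWISE seen from above; a station is 1.047. Friction 0.15 N m; locked while the plunger sits in one of its six rim notches. Notch and plunger are tapered: a plunger freed within 3 degrees of a notch draws the plate into line.
- plunger (a joint): How far the plunger is pulled out towards the jig's -x, m: 0 home in the notch, clear of the plate from 0.015, from 0.018 the catch drops behind its collar and holds it, end stop at 0.0205. Its spring pulls it home with 6 N (home) to 10 N (stop).
- catch (a joint): Swing of the hold-out catch, rad: 0 at rest, hook down; the plunger's collar lifts it in passing; pressing the red pad down raises the hook (about 0.15 frees the plunger, at most 0.3). It springs back to 0.
- t_handle (a point): Middle of the T-handle's black bar: 110 mm long along the jig's y, 18 mm thick, centre 32 mm up and, when home, 205 mm in front (-x) of the jig's origin, over bare table. A 14 mm rod (25 mm boss for the first 20 mm) leads back to the housing. Beside the rod, left and right, 42 mm are free between bar and catch hook: reach down there and pull to the jig's -x.
- catch_pad (a point): Middle of the upper face of the catch's red pad, 26 x 26 mm, 63 mm above the table and 99 mm in front (-x) of the jig's origin. Pressed straight down it sinks 4 mm to free the plunger, 8 mm at most; about 6 N.
- peg0 (a point): Top centre of the turning peg on the right (-y) of the plate at the start; turns with the plate. Six such upright pegs, 60 degrees apart, stand 79 mm from the axis (at the start 30, 90, 150.. degrees from the jig's x), steel with black caps, 14 mm thick, tops 86 mm up. Between them lie shell drops in nests, within 71 mm of the axis, top 47 mm up.
- bit_case: Closed steel drill-bit case, 69 x 118 x 33 mm, loose on the table to the right of the jig; origin under its middle. Not to be disturbed.
- wax_tin: Round green wax tin, 78 mm across and 23 mm high, loose at the left front of the jig; origin under its middle. Not to be disturbed.
- polish_bar: Brown bar of polishing compound, 36 x 88 x 24 mm, loose to the left of the jig; origin under its middle. Not to be disturbed.

How it is judged:
On the way, in this order (a step that is already met when the one before it is completed fails the run):
1. the T-handle is pulled out to within 2 mm of its stop (value of joint plunger above 0.0185 m), for 0.1 s.
2. the index plate is turned on to the next station (value of joint index_plate between 0.96 and 1.13 rad), for 0.2 s.
At the end, for the whole second after the job is handed in: the index plate stands one station (60 degrees) clockwise of where it began, within 1.7 degrees; the plunger is home in its notch to within 2 mm and the catch is down at rest (value of joint index_plate between 1.017 and 1.077 rad and value of joint plunger below 0.002 m and value of joint catch below 0.06 rad); the robot touches nothing.
It fails at once if the bit case, the wax tin or the polishing bar is pushed more than 25 mm (distance of any of bit_case, wax_tin, polish_bar from where it was at the start of the episode above 0.025 m).
It also fails if it takes over 54 s, if anything falls off the work surface, if the arm or the gripper's body presses on something with over 40 N, if the wrist force passes 120 N, or if a joint passes its speed limit or range.

## Working session

There is one attempt and no reset: what is moved stays moved. The work goes in short steps, Python scripts to look and compute and a shell command to move; the robot and the scene stay as the last step left them, time stands still between calls to the robot, and variables do not carry over. Pictures are saved under pics/ and viewed, at most 10 in all, crops included, and the job is handed in when it is done.

```bash
ls; mkdir -p pics; python3 - <<'E'
from workcell import r
import cv2
for n in("top","scene"):
    im=r.grab_frame(n); cv2.imwrite(f"pics/{n}0.png",im[:,:,::-1])
s=r.read_state(); print(s)
E
```

```text
pics
{'time': 0.1, 'qpos': array([-1.25040088e+00,  3.53592704e-01,  1.63404741e+00, -8.30496623e-06,
        1.15516538e+00, -2.41074778e-03]), 'qvel': array([-1.81535216e-03, -2.51345603e-03, -1.53767308e-03,  2.42898756e-04,
        3.55044497e-05, -8.79262753e-04]), 'tau': array([ 9.72926355e-04, -5.94903302e+01, -3.34932089e+01,  6.99269422e-02,
        1.83938438e-02, -1.36505540e-05]), 'eef_pos': array([ 0.19812398, -0.59231358,  0.21393541]), 'orientation': array([[ 9.48347879e-01,  3.17232011e-01, -3.89187104e-04],
       [ 3.17232250e-01, -9.48347183e-01,  1.14873197e-03],
       [-4.66993963e-06, -1.21286023e-03, -9.99999264e-01]]), 'wrist_force': array([-0.73541635,  1.34553612, -0.2008648 ]), 'ft_torque': array([-0.02638692, -0.00172857,  0.00705487]), 'finger_force': 0.0, 'gripper_width': 0.09189134367858502}
```

View pics/top0.png

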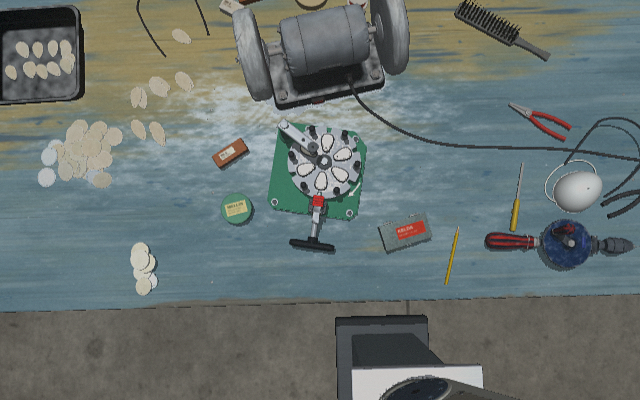

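View pics/scene0.png

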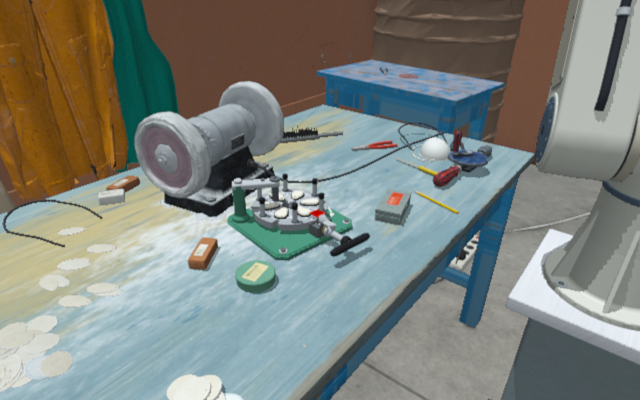

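The top view shows the T-handle bar at about (312,244), the red pad at (319,201), the plate centre at about (324,161), the case at (405,232), the tin at (237,208) and the bar at (230,153). Next I cast rays for positions.

```bash
cat > h.py <<'E'
from workcell import r
import numpy as np, cv2
def ray(c,uv,z):
    m=r.camera_model(c) if isinstance(c,str) else c
    R,_=cv2.Rodrigues(np.array(m["rvec"],float)); t=np.array(m["tvec"],float).ravel()
    d=R.T@np.linalg.solve(np.array(m["mtx"],float),[*uv,1.]); o=-R.T@t
    return o+d*(z-o[2])/d[2]
def proj(c,p):
    m=r.camera_model(c) if isinstance(c,str) else c
    return cv2.projectPoints(np.float64(p).reshape(-1,1,3),np.float64(m["rvec"]),np.float64(m["tvec"]),np.float64(m["mtx"]),None)[0].reshape(-1,2)
def blob(mask,box):
    x0,y0,x1,y1=box; k=np.zeros(mask.shape,np.uint8); k[y0:y1,x0:x1]=mask[y0:y1,x0:x1]
    n,l,s,c=cv2.connectedComponentsWithStats(k); i=1+np.argmax(s[1:,4])
    pts=np.argwhere(l==i)[:,::-1].astype(np.float32); return c[i],s[i,4],cv2.minAreaRect(pts)
E
python3 - <<'E'
from h import *
im=cv2.imread("pics/top0.png"); hsv=cv2.cvtColor(im,cv2.COLOR_BGR2HSV); H,S,V=cv2.split(hsv)
red=(((H<8)|(H>172))&(S>150)&(V>90)).astype(np.uint8)
blk=(V<50).astype(np.uint8)
grn=((H>60)&(H<90)&(S>120)).astype(np.uint8)
c,a,b=blob(red,(305,190,335,215)); print("pad",c,a,ray("top",c,.063))
c2,a,b=blob(blk,(280,230,345,256)); print("bar",c2,a,b); P=[ray("top",q,.036)for q in cv2.boxPoints(b)]; print(np.round(P,4),ray("top",c2,.036))
c,a,b=blob(grn,(260,115,370,225)); print("base",c,a,b); print(np.round([ray("top",q,.014)for q in cv2.boxPoints(b)],4),ray("top",b[0],.014))
c,a,b=blob(grn,(215,185,260,230)); print("tin",ray("top",b[0],.02))
print("case",ray("top",(405,232),.03),"pbar",ray("top",(230,153),.02))
m=r.camera_model("top");R,_=cv2.Rodrigues(np.array(m["rvec"]));print("cam",-R.T@np.array(m["tvec"]).ravel(),m["mtx"])
w=r.camera_model("wrist");R,_=cv2.Rodrigues(np.array(w["rvec"]));s=r.read_state();Rt=s["orientation"];print("wristcam in tool",Rt.T@(-R.T@np.array(w["tvec"]).ravel()-s["eef_pos"]),(R@Rt).round(2),w["mtx"])
E
```

```text
pad [317.67592593 200.39814815] 108 [0.55829482 0.2283778  0.063     ]
bar [311.10855263 243.86513158] 304 ((311.46722412109375, 242.49566650390625), (44.671329498291016, 11.564324378967285), 7.594644546508789)
[[0.4541 0.3022 0.036 ]
 [0.4817 0.2978 0.036 ]
 [0.4643 0.191  0.036 ]
 [0.4368 0.1956 0.036 ]] [0.45592402 0.24753923 0.036     ]
base [285.63908275 190.03788634] 1003 ((290.5699768066406, 181.50999450683594), (41.15361785888672, 58.26559829711914), 8.130102157592773)
[[0.5496 0.3575 0.014 ]
 [0.6946 0.334  0.014 ]
 [0.6765 0.2319 0.014 ]
 [0.532  0.2566 0.014 ]] [0.6127439  0.29502063 0.014     ]Traceback (most recent call last):
  File "<stdin>", line 9, in <module>
  File "h.py", line 13, in blob
    n,l,s,c=cv2.connectedComponentsWithStats(k); i=1+np.argmax(s[1:,4])
                                                     ~~~~~~~~~^^^^^^^^^
    return _wrapfunc(a, 'argmax', axis=axis, out=out, **kwds)
    return bound(*args, **kwds)
ValueError: attempt to get argmax of an empty sequence
```

```bash
cat >> h.py <<'E'
from scipy.spatial.transform import Rotation as Ro
def Rd(yaw): # tool down, x axis at yaw (deg)
    c,s=np.cos(np.radians(yaw)),np.sin(np.radians(yaw)); return np.array([[c,s,0],[s,-c,0],[0,0,-1.]])
def plan(p,yaw):
    s=r.read_state(); R=s["orientation"]
    d=R.T@(np.array(p)-s["eef_pos"])/.2; w=Ro.from_matrix(R.T@Rd(yaw)).as_rotvec()/np.pi
    print("shift",d.round(3),"turn",w.round(4),"pos",s["eef_pos"].round(4),"F",s["wrist_force"].round(1))
E
python3 - <<'E'
from h import *
w=r.camera_model("wrist");R,_=cv2.Rodrigues(np.array(w["rvec"]));s=r.read_state();Rt=s["orientation"];print("wristcam in tool",Rt.T@(-R.T@np.array(w["tvec"]).ravel()-s["eef_pos"]),(R@Rt).round(2),w["mtx"])
print("tin",ray("top",(237,208),.023),"case",ray("top",(405,232),.03),"pbar",ray("top",(230,153),.02))
plan((.49,.21,.24),-10)
E
```

```text
wristcam in tool [ 0.07180898 -0.00042938 -0.17082094] [[ 0.    1.   -0.  ]
 [-0.97  0.   -0.26]
 [-0.26  0.    0.97]] [[302.13884758   0.         314.48093829]
 [  0.         302.13884758 200.56109364]
 [  0.           0.           1.        ]]
tin [0.54955319 0.42827478 0.023     ] case [0.47797754 0.01858545 0.03      ] pbar [0.68853205 0.44455559 0.02      ]
shift [ 2.657 -3.342 -0.126] turn [-4.000e-04  1.000e-04  1.583e-01] pos [ 0.1981 -0.5923  0.2139] F [-0.7  1.3 -0.2]
```

```bash
for i in 1; do python3 -m jog '[[[0.53,-0.67,-0.03],[0,0,0]],[[0.53,-0.67,-0.03],[0,0,0]],[[0.53,-0.67,-0.03],[0,0,0]],[[0.53,-0.67,-0.03],[0,0,0]],[[0.53,-0.67,-0.03],[0,0,0]]]' 0.43
python3 -m jog '[[[0.53,-0.67,-0.03],[0,0,0]],[[0.53,-0.67,-0.03],[0,0,0]],[[0.53,-0.67,-0.03],[0,0,0]],[[0.53,-0.67,-0.03],[0,0,0]],[[0.53,-0.67,-0.03],[0,0,0]]]'
python3 -m jog '[[[0.53,-0.67,-0.03],[0,0,0]],[[0.53,-0.67,-0.03],[0,0,0]],[[0.53,-0.67,-0.03],[0,0,0]],[[0.53,-0.67,-0.03],[0,0,0]],[[0.53,-0.67,-0.03],[0,0,0]]]'
python3 -m jog '[[[0.53,-0.67,-0.03],[0,0,0]],[[0.53,-0.67,-0.03],[0,0,0]],[[0.53,-0.67,-0.03],[0,0,0]],[[0.53,-0.67,-0.03],[0,0,0]],[[0.53,-0.67,-0.03],[0,0,0]]]'
python3 -m jog '[[[0.53,-0.67,-0.03],[0,0,0.158]],[[0.53,-0.67,-0.03],[0,0,0.158]],[[0.53,-0.67,-0.03],[0,0,0.158]],[[0.53,-0.67,-0.03],[0,0,0.158]],[[0.53,-0.67,-0.03],[0,0,0.158]]]'; done
python3 - <<'E'
from h import *
plan((.49,.21,.24),-10)
m=r.camera_model("wrist"); np.save("w1.npy",m,allow_pickle=True)
cv2.imwrite("pics/w1.png",r.grab_frame("wrist")[:,:,::-1])
E
```

```text
time: 0.52
eef_pos: [0.2569, -0.4263, 0.2201]
orientation: [[0.948, 0.319, -0.0], [0.319, -0.948, 0.004], [0.001, -0.004, -1.0]]
wrist_force: [0.5, -1.9, -0.1]
gripper_width: 0.0604
finger_force: 0.0
time: 0.93
eef_pos: [0.3151, -0.2666, 0.2265]
orientation: [[0.947, 0.32, 0.0], [0.32, -0.947, 0.002], [0.001, -0.002, -1.0]]
wrist_force: [0.6, -0.1, 0.5]
gripper_width: 0.0396
finger_force: 0.0
time: 1.35
eef_pos: [0.3741, -0.1061, 0.233]
orientation: [[0.947, 0.321, 0.001], [0.321, -0.947, 0.001], [0.002, -0.001, -1.0]]
wrist_force: [0.4, -0.8, -0.4]
gripper_width: 0.0395
finger_force: 0.0
time: 1.77
eef_pos: [0.4328, 0.0545, 0.239]
orientation: [[0.947, 0.32, 0.002], [0.32, -0.947, 0.002], [0.003, -0.001, -1.0]]
wrist_force: [0.3, 0.1, 0.3]
gripper_width: 0.0393
finger_force: 0.0
time: 2.18
eef_pos: [0.4905, 0.2137, 0.2445]
orientation: [[0.984, -0.179, 0.001], [-0.179, -0.984, 0.001], [0.001, -0.001, -1.0]]
wrist_force: [0.2, -0.1, -0.8]
gripper_width: 0.0398
finger_force: 0.0
shift [0.001 0.018 0.023] turn [-0.0004 -0.0003 -0.0018] pos [0.4905 0.2137 0.2445] F [ 0.2 -0.1 -0.8]
```

View pics/w1.png

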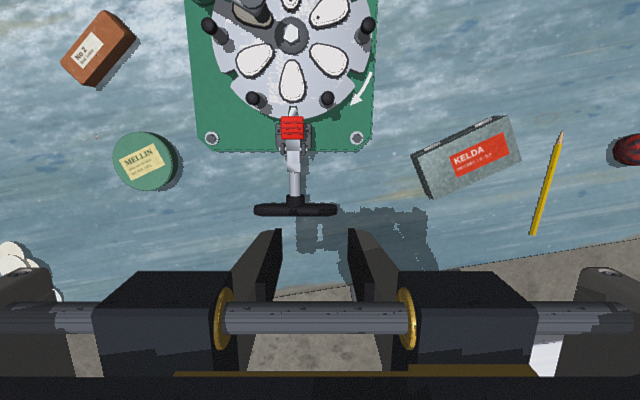

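The wrist view shows the bar at (295,209), the red pad at (291,128), the front pegs at (327,98) and (254,99), and the rear ones at (366,23) and (209,26).

```bash
python3 - <<'E'
from h import *
m=np.load("w1.npy",allow_pickle=True).item()
im=cv2.imread("pics/w1.png"); H,S,V=cv2.split(cv2.cvtColor(im,cv2.COLOR_BGR2HSV))
red=(((H<8)|(H>172))&(S>150)&(V>90)).astype(np.uint8)
blk=(V<60).astype(np.uint8)
c,a,b=blob(red,(270,110,312,145)); pad=ray(m,c,.063); print("pad",c,a,pad)
c,a,b=blob(blk,(245,195,345,225)); bar=ray(m,b[0],.034); print("bar",c,b); B=[ray(m,q,.036)for q in cv2.boxPoints(b)]; print(np.round(B,4),bar)
pk=[]
for q in((327,98),(254,99),(366,22),(209,26)):
    c,a,b=blob(blk,(q[0]-13,q[1]-13,q[0]+13,q[1]+13)); pk.append(ray(m,q,.086)); print("peg",q,c.round(1),a,b[1],pk[-1].round(4))
F=pk[0]-pk[1];K=pk[2]-pk[3]
print("front gap",np.linalg.norm(F),"(79)",np.linalg.norm(K),"(137/158)")
ax=(pk[0]+pk[1])/2-bar; print("yaw from bar-pegs",np.degrees(np.arctan2(ax[1],ax[0])), "pegs yaw",np.degrees(np.arctan2(F[0],-F[1])), "bar-pad",np.linalg.norm(pad-bar), np.degrees(np.arctan2(*(pad-bar)[1::-1])))
E
```

```text
pad [291.92110454 127.34911243] 507 [0.55819312 0.22761732 0.063     ]
bar [295.55622318 208.13991416] ((295.5, 205.5), (21.0, 83.0), 90.0)
[[0.4833 0.2946 0.036 ]
 [0.4643 0.189  0.036 ]
 [0.4362 0.1936 0.036 ]
 [0.4556 0.3011 0.036 ]] [0.45944129 0.2447854  0.034     ]
peg (327, 98) [327.4  99. ] 123 (12.727922439575195, 12.727920532226562) [0.5809 0.1843 0.086 ]
peg (254, 99) [253.1  98.6] 127 (14.467110633850098, 12.001126289367676) [0.5933 0.2589 0.086 ]
peg (366, 22) [367.8  25.6] 180 (14.142135620117188, 16.970561981201172) [0.6435 0.1351 0.086 ]
peg (209, 26) [209.8  26.9] 203 (25.45584487915039, 12.727920532226562) [0.6673 0.2868 0.086 ]
front gap 0.075610466359554 (79) 0.15350103787124852 (137/158)
yaw from bar-pegs -10.280684966273851 pegs yaw -9.50054447772039 bar-pad 0.1043439857323012 -9.862347059730315
```

```bash
python3 - <<'E'
from h import *
plan((.4836,.2411,.10),-9.9)
E
```

```text
shift [-0.06  -0.123  0.722] turn [-0.0006 -0.0003 -0.0014] pos [0.4908 0.2145 0.2444] F [ 0.5  2.2 -0.2]
```

```bash
python3 -m jog '[[[-0.06,-0.123,0.1],[0,0,-0.0014]],[[-0.06,-0.123,0.3],[0,0,-0.0014]],[[-0.06,-0.123,0.5],[0,0,-0.0014]],[[-0.06,-0.123,0.72],[0,0,-0.0014]],[[-0.06,-0.123,0.72],[0,0,-0.0014]]]' 0.55
python3 - <<'E'
from h import *
plan((.4836,.2411,.018),-9.9)
m=r.camera_model("wrist"); np.save("w2.npy",m,allow_pickle=True)
cv2.imwrite("pics/w2.png",r.grab_frame("wrist")[:,:,::-1])
O=np.array([.656,.211,0]);a=np.radians(-9.9);c,s=np.cos(a),np.sin(a)
for n,p in dict(barface=(-.196,0,.032),hook=(-.154,0,.032),fingerL=(-.175,.035,.032)).items(): print(n,proj(m,O+[c*p[0]-s*p[1],s*p[0]+c*p[1],p[2]]))
E
```

```text
time: 2.65
eef_pos: [0.4766, 0.2335, 0.0941]
orientation: [[0.986, -0.168, -0.01], [-0.168, -0.986, -0.005], [-0.009, 0.007, -1.0]]
wrist_force: [-1.4, -1.3, -0.5]
gripper_width: 0.0505
finger_force: 0.0
shift [ 0.032 -0.046  0.38 ] turn [0.0022 0.0028 0.0014] pos [0.4766 0.2335 0.0941] F [-1.4 -1.3 -0.5]
barface [[303.22043046 229.60315664]]
hook [[302.99243651 179.1624745 ]]
fingerL [[259.29597249 204.81701962]]
```

View pics/w2.png

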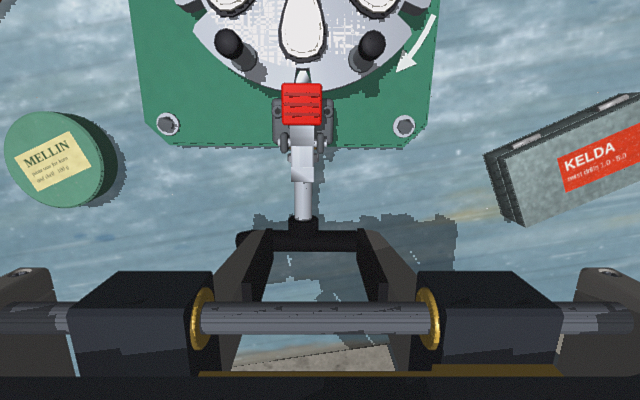

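The bar's rear face is at about row 230 and the hook tip at about row 181, matching the projections. The hand is still settling, so I wait one call.

```bash
python3 -m jog '[[[0,0,0],[0,0,0]],[[0,0,0],[0,0,0]]]' >/dev/null
python3 - <<'E'
from h import *
plan((.4836,.2411,.018),-9.9)
E
```

```text
shift [ 0.001 -0.02   0.424] turn [-0.0005 -0.0008  0.001 ] pos [0.4826 0.2371 0.1029] F [ 0.  -0.3  1.3]
```

```bash
python3 -m jog '[[[0.003,-0.02,0.1],[0,0,0]],[[0.003,-0.02,0.25],[0,0,0]],[[0.003,-0.02,0.38],[0,0,0]],[[0.003,-0.02,0.42],[0,0,0]],[[0.003,-0.02,0.42],[0,0,0]]]'
python3 -m jog '[[[0,0,0],[0,0,0]],[[0,0,0],[0,0,0]]]'
python3 -m jog '[[[-0.03,0,0],[0,0,0]],[[-0.06,0,0],[0,0,0]],[[-0.09,0,0],[0,0,0]],[[-0.12,0,0],[0,0,0]],[[-0.12,0,0],[0,0,0]]]'
```

```text
time: 3.28
eef_pos: [0.4822, 0.2408, 0.0169]
orientation: [[0.986, -0.168, -0.0], [-0.168, -0.986, -0.0], [-0.0, 0.0, -1.0]]
wrist_force: [0.3, -0.3, 0.4]
gripper_width: 0.0507
finger_force: 0.0
time: 3.45
eef_pos: [0.4836, 0.2416, 0.0187]
orientation: [[0.986, -0.168, 0.003], [-0.168, -0.986, 0.001], [0.003, -0.002, -1.0]]
wrist_force: [0.4, 0.0, 0.5]
gripper_width: 0.0507
finger_force: 0.0
time: 3.87
eef_pos: [0.4599, 0.2458, 0.0181]
orientation: [[0.986, -0.168, 0.005], [-0.168, -0.986, 0.002], [0.005, -0.002, -1.0]]
wrist_force: [7.6, -4.1, 3.0]
gripper_width: 0.0505
finger_force: 4.0
```

```bash
python3 -m jog '[[[-0.02,0,0],[0,0,0]],[[-0.04,0,0],[0,0,0]],[[-0.04,0,0],[0,0,0]],[[-0.04,0,0],[0,0,0]],[[-0.04,0,0],[0,0,0]]]'
python3 -m jog '[[[-0.015,0,0],[0,0,0]],[[-0.015,0,0],[0,0,0]],[[-0.015,0,0],[0,0,0]]]'
```

```text
time: 4.28
eef_pos: [0.4531, 0.2471, 0.0181]
orientation: [[0.986, -0.168, 0.006], [-0.168, -0.986, 0.002], [0.005, -0.003, -1.0]]
wrist_force: [8.5, -3.8, 2.5]
gripper_width: 0.0508
finger_force: 4.8
time: 4.53
eef_pos: [0.4524, 0.2473, 0.0183]
orientation: [[0.986, -0.167, 0.01], [-0.167, -0.986, 0.002], [0.009, -0.004, -1.0]]
wrist_force: [18.5, -11.2, -2.9]
gripper_width: 0.0506
finger_force: 10.0
```

The force jumps at the end stop. I back off a little and lift.

```bash
python3 -m jog '[[[0,0,0],[0,0,0]],[[0.05,0,0],[0,0,0]],[[0.1,0,0],[0,0,0]],[[0.1,0,0],[0,0,0]],[[0.1,0,0],[0,0,0]]]'
python3 -m jog '[[[0,0,-0.2],[0,0,0]],[[0,0,-0.4],[0,0,0]],[[0,0,-0.6],[0,0,0]],[[0,0,-0.8],[0,0,0]],[[0,0,-0.8],[0,0,0]]]' 0.45
python3 - <<'E'
from h import *
m=r.camera_model("wrist"); np.save("w3.npy",m,allow_pickle=True)
cv2.imwrite("pics/w3.png",r.grab_frame("wrist")[:,:,::-1])
O=np.array([.656,.211,0]);a=np.radians(-9.9)
p0=O+.079*np.array([np.sin(a),-np.cos(a),0]); print(p0)
plan((p0[0],p0[1],.14),-9.9+90); plan((p0[0],p0[1],.14),-9.9-90)
s=r.read_state();print(s["qpos"])
E
```

```text
time: 4.95
eef_pos: [0.467, 0.2434, 0.0167]
orientation: [[0.986, -0.169, -0.001], [-0.169, -0.986, -0.0], [-0.0, 0.0, -1.0]]
wrist_force: [0.5, -0.2, -0.2]
gripper_width: 0.0505
finger_force: 0.0
time: 5.37
eef_pos: [0.47, 0.2454, 0.1837]
orientation: [[0.986, -0.168, 0.009], [-0.168, -0.986, 0.005], [0.008, -0.006, -1.0]]
wrist_force: [1.5, -0.2, -0.2]
gripper_width: 0.0411
finger_force: 0.0
[0.6424176  0.13317636 0.        ]
shift [0.949 0.405 0.205] turn [ 2.000e-04 -2.400e-03 -4.987e-01] pos [0.4687 0.2448 0.1804] F [-0.3 -0.3 -0.9]
shift [0.949 0.405 0.205] turn [-2.400e-03 -2.000e-04  5.012e-01] pos [0.4687 0.2448 0.1804] F [-0.3 -0.3 -0.9]
[4.78293328e-01 2.38032034e-01 1.87771583e+00 2.69176514e-04
 1.01905543e+00 2.21781612e+00]
```

View pics/w3.png

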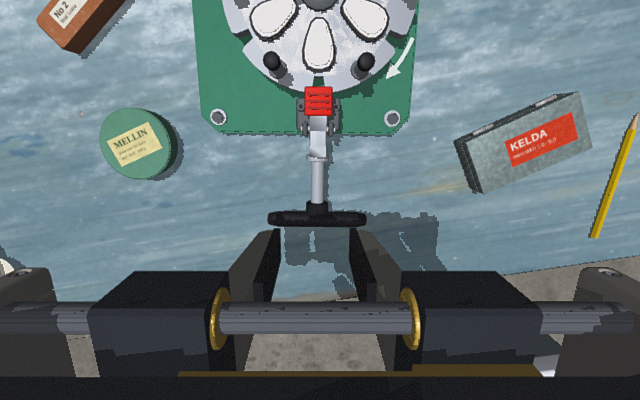

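```bash
python3 -m jog '[[[0.2,0.08,0],[0,0,-0.039]],[[0.4,0.16,0],[0,0,-0.078]],[[0.6,0.24,0],[0,0,-0.117]],[[0.8,0.32,0],[0,0,-0.156]],[[0.93,0.4,0],[0,0,-0.19]]]'
python3 -m jog '[[[0,0,0],[0,0,-0.039]],[[0,0,0],[0,0,-0.078]],[[0,0,0],[0,0,-0.117]],[[0,0,0],[0,0,-0.156]],[[0,0,0],[0,0,-0.19]]]' >/dev/null
python3 -m jog '[[[0,0,0],[0,0,-0.039]],[[0,0,0],[0,0,-0.078]],[[0,0,0],[0,0,-0.118]],[[0,0,0],[0,0,-0.118]],[[0,0,0],[0,0,-0.118]]]'
python3 - <<'E'
from h import *
m=np.load("w3.npy",allow_pickle=True).item()
im=cv2.imread("pics/w3.png"); V=im.max(2); c,a,b=blob((V<60).astype(np.uint8),(260,205,375,225)); bar=ray(m,b[0],.034);print(b,bar,"old [.4594 .2448] move",np.hypot(*(bar[:2]-[.4594,.2448])))
plan((.6424,.1332,.14),80.1)
m=r.camera_model("wrist"); np.save("w4.npy",m,allow_pickle=True)
cv2.imwrite("pics/w4.png",r.grab_frame("wrist")[:,:,::-1])
print(proj(m,[.6424,.1332,.086]))
E
```

```text
time: 5.83
eef_pos: [0.6378, 0.1324, 0.1747]
orientation: [[0.907, 0.421, -0.002], [0.421, -0.907, -0.0], [-0.002, -0.001, -1.0]]
wrist_force: [1.6, 0.3, -0.6]
gripper_width: 0.0417
finger_force: 0.0
time: 6.67
eef_pos: [0.6359, 0.1334, 0.175]
orientation: [[0.178, 0.984, -0.003], [0.984, -0.178, -0.0], [-0.001, -0.003, -1.0]]
wrist_force: [-0.3, 0.4, -0.2]
gripper_width: 0.0413
finger_force: 0.0
((316.9999694824219, 214.5), (97.99998474121094, 18.999996185302734), -0.0) [0.44181834 0.24827329 0.034     ] old [.4594 .2448] move 0.017921457009932414
shift [0.005 0.033 0.175] turn [-0.0008  0.0003 -0.002 ] pos [0.6359 0.1334 0.175 ] F [-0.3  0.4 -0.2]
[[322.2400233  202.88317578]]
```

View pics/w4.png

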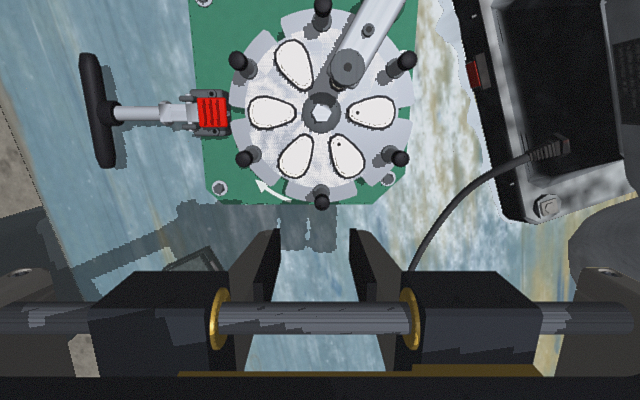

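Peg0 appears at (321,202) against a prediction of (322,203), and the bar has moved 18 mm, so the catch is holding. I check the axis from the opposite peg, at (322,6), then descend.

```bash
python3 - <<'E'
from h import *
m=np.load("w4.npy",allow_pickle=True).item()
im=cv2.imread("pics/w4.png"); V=im.max(2); P=[]
for q in((321,200),(322,8),(238,61),(406,61),(245,158),(400,158)):
    c,a,b=blob((V<55).astype(np.uint8),(q[0]-12,max(0,q[1]-12),q[0]+12,q[1]+9)); P.append(ray(m,q if a<60 else b[0],.086)); print(q,np.round(b[0],1),a,P[-1].round(4))
print((P[0]+P[1])/2,(P[2]+P[5])/2,(P[3]+P[4])/2)
plan((.6424,.1332,.058),80.1)
E
```

```text
(321, 200) [321.5 201. ] 157 [0.642 0.135 0.086]
(322, 8) [322.5   8. ] 174 [0.6688 0.2846 0.086 ]
(238, 61) [238.  60.] 225 [0.5967 0.2606 0.086 ]
(406, 61) [406.5  60. ] 196 [0.728 0.237 0.086]
(245, 158) [244.  158.5] 191 [0.583 0.184 0.086]
(400, 158) [399.5 158.5] 165 [0.7143 0.1604 0.086 ]
[0.65541515 0.20983719 0.086     ] [0.65553457 0.21052457 0.086     ] [0.65550473 0.21048807 0.086     ]
shift [0.005 0.032 0.587] turn [-0.0006  0.0002 -0.0022] pos [0.6362 0.1334 0.1754] F [ 0.3 -0.   0.1]
```

```bash
python3 -m jog '[[[0.002,0.031,0.1],[0,0,-0.002]],[[0.002,0.031,0.25],[0,0,-0.002]],[[0.002,0.031,0.4],[0,0,-0.002]],[[0.002,0.031,0.5],[0,0,-0.002]],[[0.002,0.031,0.585],[0,0,-0.002]]]'
python3 -m jog '[[[0,0,0],[0,0,0]],[[0,0,0],[0,0,0]]]'
python3 -m jog '[[[0,0,0],[0,0,0]],[[0,0,0],[0,0,0]],[[0,0,0],[0,0,0]],[[0,0,0],[0,0,0]],[[0,0,0],[0,0,0]]]' 0.1
python3 - <<'E'
from h import *
s=r.read_state();R=s["orientation"];p=s["eef_pos"];O=np.array([.6555,.2105,p[2]])
print(p, "axis in tool mm",R.T@(O-p)*1000)
d0=R.T@(O-p)
for k in range(1,11):
    t=np.radians(6*k); Rz=Ro.from_rotvec([0,0,-t]).as_matrix()
    print(k,(R.T@(O+Rz@(p-O)-p)/.2).round(3),round(t/np.pi,4))
E
```

```text
time: 7.13
eef_pos: [0.6418, 0.1324, 0.057]
orientation: [[0.172, 0.985, -0.003], [0.985, -0.172, -0.001], [-0.001, -0.003, -1.0]]
wrist_force: [-0.5, 0.5, -0.9]
gripper_width: 0.0414
finger_force: 0.0
time: 7.3
eef_pos: [0.6424, 0.1325, 0.0586]
orientation: [[0.171, 0.985, -0.002], [0.985, -0.171, -0.0], [-0.001, -0.002, -1.0]]
wrist_force: [-0.1, -0.4, -0.2]
gripper_width: 0.0414
finger_force: 0.0
time: 7.72
eef_pos: [0.6436, 0.1327, 0.0606]
orientation: [[0.169, 0.986, 0.001], [0.986, -0.169, 0.0], [0.0, 0.001, -1.0]]
wrist_force: [-1.6, 0.9, 5.1]
gripper_width: 0.0133
finger_force: 30.0
[0.64360998 0.13269488 0.06055947] axis in tool mm [ 7.86959494e+01 -1.39852829e+00  3.04437586e-02]
1 [ 0.001 -0.041 -0.   ] 0.0333
2 [ 0.007 -0.082 -0.   ] 0.0667
3 [ 0.017 -0.122 -0.   ] 0.1
4 [ 0.031 -0.161 -0.   ] 0.1333
5 [ 0.049 -0.198 -0.   ] 0.1667
6 [ 0.071 -0.233 -0.   ] 0.2
7 [ 0.096 -0.265 -0.   ] 0.2333
8 [ 0.125 -0.295 -0.   ] 0.2667
9 [ 0.157 -0.321 -0.   ] 0.3
10 [ 0.191 -0.344 -0.   ] 0.3333
```

Peg0 is gripped at 13.3 mm. Now I swing it 60° in two 30° arcs.

```bash
python3 -m jog '[[[0.001,-0.041,0],[0,0,0.0333]],[[0.007,-0.082,0],[0,0,0.0667]],[[0.017,-0.122,0],[0,0,0.1]],[[0.031,-0.161,0],[0,0,0.1333]],[[0.049,-0.198,0],[0,0,0.1667]]]'
python3 -m jog '[[[0.001,-0.041,0],[0,0,0.0333]],[[0.007,-0.082,0],[0,0,0.0667]],[[0.017,-0.122,0],[0,0,0.1]],[[0.031,-0.161,0],[0,0,0.1333]],[[0.049,-0.198,0],[0,0,0.1667]]]'
python3 -m jog '[[[0,0,0],[0,0,0]],[[0,0,0],[0,0,0]],[[0,0,0],[0,0,0]]]'
python3 - <<'E'
from h import *
p=r.read_state()["eef_pos"]; d=p[:2]-[.6555,.2105]; print("r",np.hypot(*d),"angle",np.degrees(np.arctan2(d[1],d[0])),"want",-9.9-150)
E
```

```text
time: 8.13
eef_pos: [0.6069, 0.149, 0.0606]
orientation: [[0.643, 0.766, 0.003], [0.766, -0.643, 0.0], [0.002, 0.002, -1.0]]
wrist_force: [2.9, 0.0, 2.0]
gripper_width: 0.0135
finger_force: 30.0
time: 8.55
eef_pos: [0.5827, 0.182, 0.0606]
orientation: [[0.94, 0.342, 0.003], [0.342, -0.94, 0.0], [0.003, 0.001, -1.0]]
wrist_force: [3.2, -1.2, 1.9]
gripper_width: 0.0133
finger_force: 30.0
time: 8.8
eef_pos: [0.5827, 0.1822, 0.0605]
orientation: [[0.936, 0.351, 0.002], [0.351, -0.936, 0.001], [0.002, -0.0, -1.0]]
wrist_force: [0.0, 1.7, 6.8]
gripper_width: 0.0134
finger_force: 30.0
r 0.07811822992676212 angle -158.7677187760738 want -159.9
```

The peg has turned 60.07°. I release it, lift and look.

```bash
python3 -m jog '[[[0,0,0],[0,0,0]],[[0,0,0],[0,0,0]],[[0,0,0],[0,0,0]],[[0,0,0],[0,0,0]]]' 0.42
python3 -m jog '[[[0,0,-0.15],[0,0,0]],[[0,0,-0.35],[0,0,0]],[[0,0,-0.55],[0,0,0]],[[0,0,-0.55],[0,0,0]],[[0,0,-0.55],[0,0,0]]]' >/dev/null
python3 -m jog '[[[-0.2,0,0],[0,0,0]],[[-0.4,0,0],[0,0,0]],[[-0.5,0,0],[0,0,0]],[[-0.5,0,0],[0,0,0]],[[-0.5,0,0],[0,0,0]]]' 0
python3 - <<'E'
from h import *
m=r.camera_model("wrist"); np.save("w5.npy",m,allow_pickle=True)
cv2.imwrite("pics/w5.png",r.grab_frame("wrist")[:,:,::-1])
O=np.array([.6555,.2105,.086])
for k in range(6):
    a=np.radians(-9.9+30+60*k); print(k,proj(m,O+.079*np.array([np.cos(a),np.sin(a),0])).round(1))
plan((.5582,.2276,.085),-9.9)
E
```

```text
time: 9.13
eef_pos: [0.5814, 0.1814, 0.0593]
orientation: [[0.938, 0.348, -0.001], [0.348, -0.938, -0.0], [-0.001, 0.0, -1.0]]
wrist_force: [-0.2, 0.4, 0.2]
gripper_width: 0.0374
finger_force: 0.0
time: 9.97
eef_pos: [0.4866, 0.1466, 0.1685]
orientation: [[0.938, 0.347, -0.002], [0.347, -0.938, -0.001], [-0.002, -0.0, -1.0]]
wrist_force: [1.0, 0.9, -0.2]
gripper_width: 0.0072
finger_force: 0.0
0 [[ 313.7 -179.3]]
1 [[ 213.2 -105.3]]
2 [[221.8  24. ]]
3 [[312.8  80.8]]
4 [[404.1  25.1]]
5 [[ 413.6 -104. ]]
shift [ 0.47  -0.256  0.419] turn [0.     0.0002 0.1678] pos [0.4879 0.147  0.1689] F [0.3 0.6 0.1]
```

View pics/w5.png

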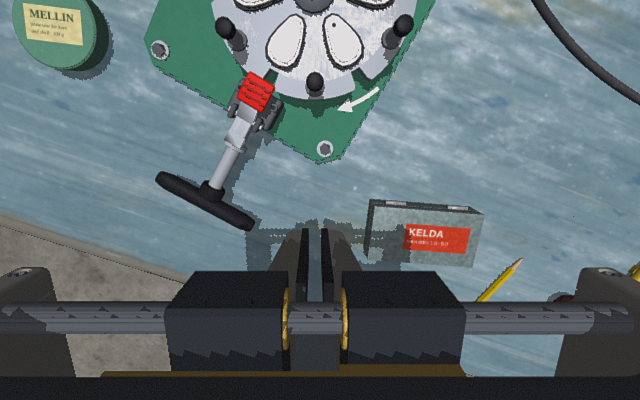

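The pegs are at about (315,81), (226,27) and (404,25), close to the predictions. I check the plate angle in numbers.

```bash
python3 - <<'E'
from h import *
for f,qs in(("w4",((321,201),(238,60),(406,60),(244,158),(400,158))),("w5",((314,81),(224,26),(405,25)))):
    m=np.load(f+".npy",allow_pickle=True).item(); V=cv2.imread(f"pics/{f}.png").max(2)
    for q in qs:
        c,a,b=blob((V<60).astype(np.uint8),(q[0]-13,q[1]-13,q[0]+13,q[1]+9)); d=ray(m,b[0],.086)[:2]-[.6555,.2105]
        print(f,q,np.round(b[0],1),a,"r",np.hypot(*d).round(4),"ang mod60",(np.degrees(np.arctan2(d[1],d[0]))%60).round(2))
E
```

```text
w4 (321, 201) [321.2 201.6] 181 r 0.0772 ang mod60 19.7
w4 (238, 60) [238.   59.5] 236 r 0.0774 ang mod60 19.3
w4 (406, 60) [406.5  59.5] 226 r 0.0773 ang mod60 20.32
w4 (244, 158) [243.9 158.3] 205 r 0.0771 ang mod60 19.94
w4 (400, 158) [399.5 158.5] 189 r 0.0773 ang mod60 19.6
w5 (314, 81) [314.5  80.5] 198 r 0.0788 ang mod60 21.06
w5 (224, 26) [225.5  25.5] 251 r 0.0772 ang mod60 21.73
w5 (405, 25) [402.5  24. ] 278 r 0.0775 ang mod60 20.08
```

The plate is within about 1° of the station, inside the 3° capture range. I go over the pad with the fingers shut.

```bash
python3 -m jog '[[[0.1,-0.05,0],[0,0,0.0336]],[[0.2,-0.1,0],[0,0,0.067]],[[0.3,-0.15,0],[0,0,0.1]],[[0.4,-0.2,0.1],[0,0,0.134]],[[0.47,-0.256,0.2],[0,0,0.168]]]' >/dev/null
python3 -m jog '[[[0,0,0.1],[0,0,0]],[[0,0,0.2],[0,0,0]],[[0,0,0.2],[0,0,0]],[[0,0,0.2],[0,0,0]]]'
python3 - <<'E'
from h import *
plan((.5582,.2276,.063),-9.9)
E
```

```text
time: 10.77
eef_pos: [0.5581, 0.2277, 0.0881]
orientation: [[0.985, -0.172, -0.003], [-0.172, -0.985, -0.001], [-0.002, 0.002, -1.0]]
wrist_force: [-0.4, -0.0, 0.1]
gripper_width: 0.0004
finger_force: 0.0
shift [0.001 0.    0.125] turn [ 0.0005  0.0008 -0.0001] pos [0.5581 0.2277 0.0881] F [-0.4 -0.   0.1]
```

```bash
python3 -m jog '[[[0,0,0.05],[0,0,0]],[[0,0,0.1],[0,0,0]],[[0,0,0.13],[0,0,0]],[[0,0,0.15],[0,0,0]],[[0,0,0.155],[0,0,0]]]'
python3 -m jog '[[[0,0,0],[0,0,0]],[[0,0,0],[0,0,0]]]'
```

```text
time: 11.18
eef_pos: [0.5608, 0.2277, 0.0593]
orientation: [[0.985, -0.172, 0.005], [-0.172, -0.985, 0.001], [0.005, -0.001, -1.0]]
wrist_force: [5.1, -3.4, 5.2]
gripper_width: 0.0003
finger_force: 3.3
time: 11.35
eef_pos: [0.5607, 0.2277, 0.0597]
orientation: [[0.985, -0.172, 0.004], [-0.172, -0.985, 0.001], [0.004, -0.001, -1.0]]
wrist_force: [4.9, -3.3, 5.2]
gripper_width: 0.0001
finger_force: 2.8
```

```bash
python3 -m jog '[[[0,0,0.01],[0,0,0]],[[0,0,0.018],[0,0,0]],[[0,0,0.018],[0,0,0]],[[0,0,0.018],[0,0,0]],[[0,0,0.018],[0,0,0]]]'
python3 -m jog '[[[0,0,-0.1],[0,0,0]],[[0,0,-0.25],[0,0,0]],[[0,0,-0.45],[0,0,0]],[[0,0,-0.6],[0,0,0]],[[0,0,-0.6],[0,0,0]]]'
python3 -m jog '[[[-0.2,0,0],[0,0,0]],[[-0.4,0,0],[0,0,0]],[[-0.5,0,0],[0,0,0]],[[-0.5,0,0],[0,0,0]],[[-0.5,0,0],[0,0,0]]]'
python3 - <<'E'
from h import *
m=r.camera_model("wrist"); np.save("w6.npy",m,allow_pickle=True)
im=r.grab_frame("wrist")[:,:,::-1];cv2.imwrite("pics/w6.png",im)
for x in(-.205,-.2255): 
    a=np.radians(-9.9);print(proj(m,[.6555+x*np.cos(a),.2105+x*np.sin(a),.034]))
E
```

```text
time: 11.77
eef_pos: [0.5616, 0.2276, 0.0575]
orientation: [[0.985, -0.172, 0.006], [-0.172, -0.985, 0.001], [0.006, -0.002, -1.0]]
wrist_force: [3.1, -6.0, 15.1]
gripper_width: 0.0005
finger_force: 7.7
time: 12.18
eef_pos: [0.5619, 0.2291, 0.1817]
orientation: [[0.985, -0.173, 0.009], [-0.173, -0.985, 0.004], [0.009, -0.005, -1.0]]
wrist_force: [0.7, -0.2, 0.3]
gripper_width: -0.0
finger_force: 0.0
time: 12.6
eef_pos: [0.4594, 0.2452, 0.1751]
orientation: [[0.985, -0.171, 0.001], [-0.171, -0.985, 0.0], [0.001, -0.0, -1.0]]
wrist_force: [-0.1, 0.3, -0.3]
gripper_width: 0.0
finger_force: 0.0
[[314.94814646 195.88094551]]
[[314.90616197 214.28649813]]
```

View pics/w6.png

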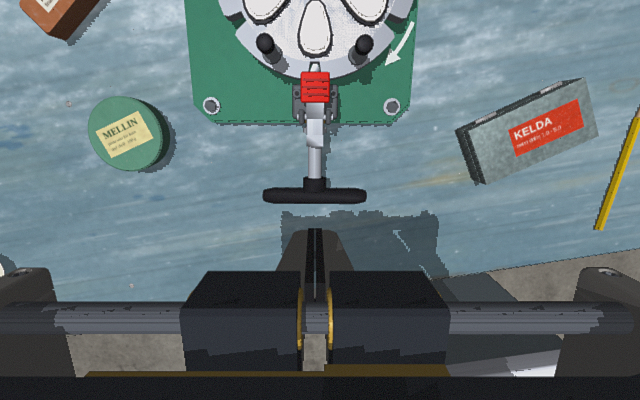

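The bar is at row 195, and home predicts 196. I check the plate angle and bar position in numbers.

```bash
python3 - <<'E'
from h import *
m=np.load("w6.npy",allow_pickle=True).item(); V=cv2.imread("pics/w6.png").max(2); k=(V<60).astype(np.uint8)
c,a,b=blob(k,(250,183,380,207)); d=ray(m,b[0],.034); print("bar",b,d,"home was .4594 .2448")
for q in((266,44),(363,45)):
    c,a,b=blob(k,(q[0]-13,q[1]-13,q[0]+13,q[1]+9)); d=ray(m,b[0],.086)[:2]-[.6555,.2105]; print(np.hypot(*d),(np.degrees(np.arctan2(d[1],d[0]))%60))
E
```

```text
bar ((314.0, 193.0), (20.0, 102.0), 90.0) [0.45682742 0.2462023  0.034     ] home was .4594 .2448
0.08016143224154151 20.72670643456763
0.07907404851536258 18.512460059000176
```

The bar boxes were clipped differently in the two pictures, so I compare bar edges away from the boss, relative to the pad, in all three views.

```bash
python3 - <<'E'
from h import *
for f,cols,rows,pb in(("w1",(275,318),(190,230),(270,110,312,145)),("w3",(290,345),(195,240),(300,80,340,120)),("w6",(285,345),(175,215),(295,65,335,110))):
    m=np.load(f+".npy",allow_pickle=True).item(); im=cv2.imread(f"pics/{f}.png"); H,S,Vh=cv2.split(cv2.cvtColor(im,cv2.COLOR_BGR2HSV)); V=im.max(2)
    red=(((H<8)|(H>172))&(S>150)&(Vh>90)).astype(np.uint8); c,_,_=blob(red,pb); pad=ray(m,c,.063)
    P=[]
    for u in cols:
        v=np.where(V[rows[0]:rows[1],u]<60)[0]+rows[0]; P.append([v.min(),v.max()])
    mid=[ray(m,(u,np.mean(p)),.034) for u,p in zip(cols,P)]; bar=np.mean(mid,0); a=np.radians(-9.9)
    print(f,P,"pad",pad.round(4),"pad-bar along jig x",(pad-bar)@[np.cos(a),np.sin(a),0],"origin-bar",(np.array([.6555,.2105,0])-bar)@[np.cos(a),np.sin(a),0])
E
```

```text
w1 [[np.int64(203), np.int64(229)], [np.int64(204), np.int64(215)]] pad [0.5582 0.2276 0.063 ] pad-bar along jig x 0.11019287099917144 origin-bar 0.20899374620758462
w3 [[np.int64(211), np.int64(226)], [np.int64(212), np.int64(226)]] pad [0.5583 0.228  0.063 ] pad-bar along jig x 0.12320765289481014 origin-bar 0.22193819109365423
w6 [[np.int64(188), np.int64(202)], [np.int64(188), np.int64(203)]] pad [0.5583 0.2278 0.063 ] pad-bar along jig x 0.10559784132816549 origin-bar 0.20430887122970023
```

In w6 the bar lies 204.3 mm in front of the axis, against 205 mm when home. The plate angle is 19.6° against 19.8° at the start (modulo 60°). The hand is clear of everything, so I hand in.

```bash
python3 -c "
from workcell import r
print(r.read_state()['time'],r.hand_in())"
```

```text
the job is handed in; nothing more can be done
12.65 None
```

I handed the job in at 12.65 s: the handle was pulled to its stop, the plate turned one station clockwise and the plunger sprang home; the last pictures agree within about 1 mm and 1°, but no verdict was returned.

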